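# Close the quick clamp on a plaster press mould

## Robot

A 6-joint arm with a two-finger parallel gripper is mounted at the origin on the work surface. World frame = base frame: x ahead of the robot, y to its left, z up, the work surface at z = 0. Lengths are in m, angles in degrees, forces in N, time in s.
With the tool pointing down it reaches from about 0.375 to 0.9 m from the base axis. Payload 3.1 kg.
Tool frame: the origin (TCP) lies at the very end of the fingers, on their centre line; the grasp point (between the pads) lies 19 mm behind it (bot.grip_point_offset is the distance from the TCP to the grasp point, in m); z points along the fingers, x is the direction in which the jaws open and shut, and the axes are right-handed (so a half turn about z gives the same grasp; the last joint's range is limited). The gripper opens to 87 mm and grips with 3 to 60 N. Pads are 19 mm wide; open, the fingers measure 117 mm over their backs; the gripper's body (75 mm by 190 mm) begins 51 mm behind the grasp point.
Start: joints at [-80.816, 30.224, 82.088, -0, 67.689, -10.227], TCP at [0.208, -0.589, 0.223] pointing down, gripper open.
Joint ranges: [-176.69, 176.69], [-43.24, 126.21], [12.49, 139.97], [-82, 262], [0, 151.66], [-163.58, 163.58]. Speed limits (degrees/s): [159.86, 159.86, 180, 180, 180, 180].

## Interface

Orientations are given as a 3x3 rotation matrix whose columns are the frame's x, y, z axes.
In Python, from rig import bot, capture, recognise, place_of gives the robot as it stands.
- The arm moves only by the tool send_rows, never from a script. Its argument "motion" is a list of rows, each a list of 2 entries, a list of its own where there are three numbers: the shift along the tool's x, y, z in mm, then the turn about the tool's z in rad. A call has exactly 5 rows; each row shifts and turns the pose as measured when the row begins, along the tool's axes as they then stand; what a row does not reach is not made up. A row lasts 1/12 s, in which the tool goes at most 41.7 mm and 7.16 degrees, less where a joint would pass 70% of its speed; a pose out of reach is approached as far as the arm can. A call with a gripper value outside its range is refused whole. "gripper" is the closure, from 0 (fully open) to 1 (shut), set as the call begins (left out, the last holds). The fingers move at their own pace and stop on an object; the grip force is fixed at half the most. Time passes only in rows, so rows that do not move let the fingers close, or fill a call up. It gives the time, the measured TCP pose, the force and the opening at its end, in the units of the state.
- bot.read_state(): the state, without advancing time (a new reading comes with each control period).
- capture(name): name is "side" or "top" or "wrist"; returns a dict with "image" (400x640x3 uint8, blue, green, red), "fx", "fy", "cx", "cy" (pixels), "rvec" (rotation vector, rad) and "tvec" (3), from world to camera coordinates, as OpenCV has them. Camera axes: x right, y down, z forward; pixel columns grow to the right and rows downward; lengths in m; the calibration is good to about 2 mm. A picture is of the moment at which its call begins. There is no depth.
- bot.hand_in(): hands the job in, once; it reports no verdict.
Trained networks look in the newest picture that a camera, given by its name, has taken for a name from the list of things; names that differ only in an ending like _2 or _b are one class to them, and where a whole thing is asked for, a point or a joint stands for the part that bears it (a point fixed in the world has none). Each returns a list of dicts, best first, with "p" (0 to 1); they miss things now and then, are a little off and sometimes report something else, mostly with a low value. They report only what shows in the picture. A call takes as long as a camera call. They do not tell look-alikes from the thing itself.
- recognise(camera, target): "xy" ([column, row] in pixels, amid what is visible of it).
- place_of(camera, target): "xy" ([column, row] in pixels: a listed point, or the origin of a listed thing).
The state is a dict: "time_s": time; "joint_positions": joint angles; "qvel": joint speeds; "tau": joint torques, N m; "position": TCP position; "tcp_rot": TCP orientation; "force": force on the tool from outside, world axes, zero at the start; "moment": the same for the moment, N m; "opening": opening from 0.0 (shut) to 1.0 (fully open).
Only numpy, scipy, OpenCV 4.12 (cv2) and the standard library are available. Lean on these libraries where they do the work, as an engineer would, in place of code of your own. Each camera call takes 0.05 s, during which the arm holds its last target.

## Task

Clamp the two-part plaster mould shut: with the back of a finger push the open steel strap round on its post until it lies across the mould against its stop, and only then push the cam lever on the strap fully down. Work by pushing only; do not shift the upper half of the mould, and leave the bowl, the tool pot and the jar where they stand.

Things in the scene. Friction and masses are not known exactly. Their poses are not given: they have to be found in the camera images.
- clamp: Fixed mould clamp: plywood board 190 (x) x 270 (y) x 18 mm lying on the bench; origin at the centre of the board's underside, z up. On its middle stands the mould, 90 x 90 mm, its top 102 mm above the bench. At y = +85 mm stands the steel post (26 mm thick) that carries the strap; a thin stop pin, 10 mm thick and 136 mm high, stands at x = -21.5, y = +60 mm, where the strap comes to rest.
- post_axis (a point): Point on the vertical turning axis of the strap, at the height of the strap's top face (142 mm above the bench); axes as clamp. The nut on top of it reaches up to 149 mm.
- strap (a joint): Turn of the strap about its vertical post, rad. 0: wide open, strap pointing from the post along the board's +x. It grows clockwise seen from above; at 1.571 (the stop) the strap is home, pointing along the board's -y across the mould. Stiff, it stays where it is left: about 0.3 N m to turn it.
- strap_end (a point): Centre of the top face at the free end of the strap, 180 mm from the post axis. Its x axis points outward along the strap, z up. The strap is a straight steel bar 32 mm wide and 20 mm deep (underside 122 mm, top 142 mm above the bench, so 20 mm clear over the mould), with the cam lever mounted 85 mm from the post axis and a rubber foot, 34 mm across, under it that sits 6 to 8 mm above the mould while the lever is up. The outer 60 mm of the bar are bare.
- lever (a joint): Turn of the cam lever, rad. 0: fully raised, standing 60 degrees (1.05 rad) above level and leaning towards the post; it grows as the lever goes down towards the post, and at 1.05 (its end stop) it lies level along the strap. Stiff, it stays where it is left: about 0.5 N m to turn it, some 6 N at its grip, rising to about 14 N over the last 0.08 rad, where it presses the rubber foot under the strap onto the mould; let go, it may ease back by 0.02 rad.
- lever_pivot (a point): Lever's horizontal pivot, on the strap 85 mm from the post axis, 158 mm above the bench; x axis outward along the strap, z up.
- lever_pad (a point): Point to push: middle of the black grip on the lever's upper face (the face turned away from the post while it is raised), 80 mm from the pivot along the lever and 6 mm off its centre line. The lever is 97 mm long from the pivot; the grip is its outer 40 mm, 24 mm wide and 12 mm thick. Its x axis points along the lever from grip to pivot, z out of the upper face.
- foot: Round rubber pressure foot, 34 mm across and 8 mm thick, under the strap below the cam lever; origin at the centre of its underside. The lever moves it straight down by some 9 mm over its whole stroke, so that it presses on the mould when the lever is fully down and the strap is home.
- mould_top: Loose upper half of the white plaster mould, 90 x 90 x 42 mm, 0.4 kg or so, lying flush on the fixed lower half; origin at the centre of its underside, 60 mm above the bench.
- bowl: Bystander: loose terracotta bowl, 100 mm across, 45 mm high; origin at the centre of its underside.
- tool_pot: Bystander: loose metal pot, 84 mm across, 90 mm high, with wooden tool handles reaching to 180 mm; origin at the centre of its underside.
- jar: Bystander: loose amber glass jar with white cap, 60 mm across, 75 mm high; origin at the centre of its underside.
Mind the look-alikes: they are no part of the job. Leave any purple look-alike of the mould_top alone.

How it is judged (in metres and radians):
On the way, in this order (a step that is already met when the one before it is completed fails the run):
1. the strap lies home across the mould (within 0.06 rad of its stop) with the lever still up (below 0.35 rad) (value of joint strap above 1.51 rad and value of joint lever below 0.35 rad), for 0.2 s.
2. the lever is fully down (within 0.07 rad of its stop) with the strap home (value of joint strap above 1.51 rad and value of joint lever above 0.98 rad), for 0.2 s.
At the end, for the whole second after the job is handed in: Strap within 0.06 rad of its stop, lever within 0.07 rad of fully down, the rubber foot pressing on the upper mould half with over 3 N, that half at rest within 6 mm of where it began, bowl, pot and jar within 15 mm of where they began (all of step 2 and contact force between foot and mould_top above 3 N and z of mould_top in the frame of clamp below 0.063 m and distance of mould_top from where it was at the start of the episode below 0.006 m and linear speed of mould_top below 0.01 m/s and distance of each of bowl, tool_pot, jar from where it was at the start of the episode below 0.015 m); the robot touches nothing.
It fails at once if the lever is pushed down (beyond 0.5 rad) before the strap is home (value of joint lever above 0.5 rad and value of joint strap below 1.45 rad).
It fails at once if the upper mould half is shifted or lifted by more than 8 mm (distance of mould_top from where it was at the start of the episode above 0.008 m).
It fails at once if the bowl, tool pot or jar is moved by more than 20 mm or lifted (distance of any of bowl, tool_pot, jar from where it was at the start of the episode above 0.02 m).
It also fails if it takes over 59 s, if anything falls off the work surface, if the arm or the gripper's body presses on something with over 40 N, if the wrist force passes 120 N, or if a joint passes its speed limit or range.

## Working session

There is one attempt and no reset: what is moved stays moved. The work goes in short steps, Python scripts to look and compute and a tool call to move; the robot and the scene stay as the last step left them, time stands still between calls to the robot, and variables do not carry over. Pictures are saved under pics/ and viewed, and the job is handed in when it is done.

Besides the shell and the picture viewer there is one more tool, called after "Emit:" as a command line: name --argument value ..., lists and objects as JSON in quotes. send_rows: Moves the arm, as the interface text tells. Its arguments: {"type":"object","properties":{"motion":{"type":"array","items":{"type":"array"}},"gripper":{"type":"number"}},"required":["motion"]}

```bash
mkdir -p pics; ls; python3 - <<'E'
from rig import bot,capture,recognise,place_of
import cv2,json
print(bot.read_state())
for n in ["side","top","wrist"]:
    c=capture(n); cv2.imwrite(f"pics/{n}0.png",c["image"]); print(n,c["fx"],c["fy"],c["cx"],c["cy"],c["rvec"],c["tvec"])
    for t in ["clamp","post_axis","strap_end","lever_pivot","lever_pad","mould_top","foot","bowl","tool_pot","jar"]:
        print(n,t,[( [round(v) for v in d["xy"]],round(d["p"],2)) for d in place_of(n,t)][:4])
E
```

```text
pics
{'time_s': 0.0, 'joint_positions': array([-8.08155540e+01,  3.02783735e+01,  8.21561384e+01, -1.65786019e-04,
        6.76867786e+01, -1.02279228e+01]), 'qvel': array([ 0.03063218, -0.06508963,  0.00684935, -0.0777597 ,  0.02369282,
        0.02205401]), 'tau': array([ 4.94746528e-04, -4.40039492e+01, -1.76596284e+01,  6.34386158e-02,
        5.83374419e-02, -1.70218541e-04]), 'position': array([ 0.20763211, -0.58874207,  0.22157934]), 'tcp_rot': array([[ 3.32365427e-01, -9.43150628e-01, -3.40530208e-04],
       [-9.43148387e-01, -3.32365392e-01,  2.08934865e-03],
       [-2.08375094e-03, -3.73256739e-04, -9.99997759e-01]]), 'force': array([-0.51863979, -0.64280118, -0.00550679]), 'moment': array([ 0.00071363, -0.03431977, -0.02479849]), 'opening': 1.0006341974437871}
side 366.687185096214 366.687185096214 319.8100330123241 197.44602728924804 [ 0.84728604 -2.62798516  0.97864867] [0.45219401 0.29689339 0.62124047]
side clamp [([363, 224], 0.57), ([432, 176], 0.45)]
side post_axis [([342, 195], 0.91), ([313, 168], 0.16)]
side strap_end [([289, 152], 0.82)]
side lever_pivot [([313
[... 465 characters left out ...]
241], 0.74)]
top post_axis [([310, 211], 0.91)]
top strap_end [([332, 143], 0.57), ([324, 178], 0.16)]
top lever_pivot [([322, 182], 0.72)]
top lever_pad [([315, 193], 0.62)]
top mould_top [([248, 280], 0.96), ([348, 124], 0.74), ([342, 221], 0.68)]
top foot []
top bowl [([401, 161], 0.82), ([334, 141], 0.33)]
top tool_pot [([264, 178], 0.82)]
top jar [([422, 245], 0.83)]
wrist 297.6920606704921 297.6920606704921 321.0825443768502 203.76119743342775 [-2.39660887  1.69807934  0.20645638] [-0.62410414 -0.02799586  0.38945588]
wrist clamp []
wrist post_axis []
wrist strap_end []
wrist lever_pivot []
wrist lever_pad []
wrist mould_top []
wrist foot []
wrist bowl []
wrist tool_pot []
wrist jar []
```

View pics/top0.png

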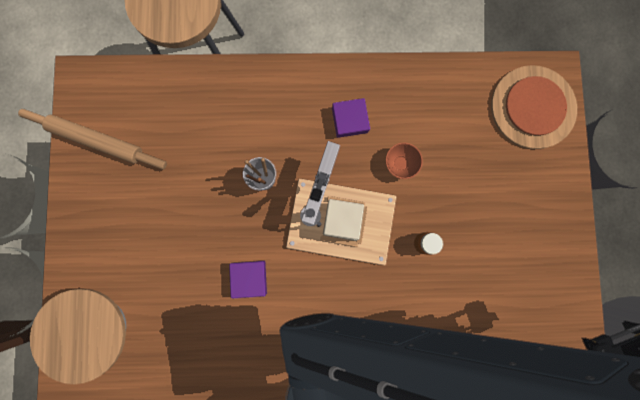

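View pics/side0.png

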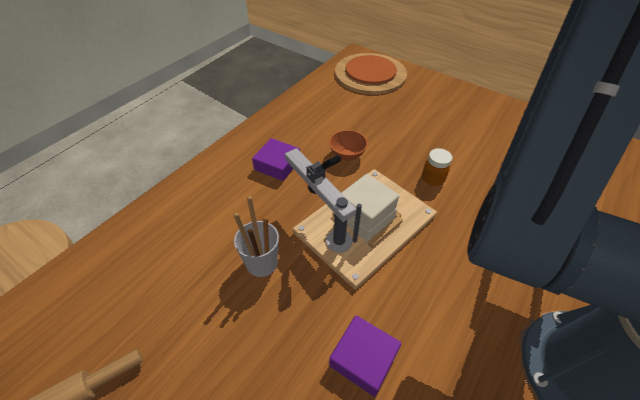

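The white mould sits on the board (top 343,220; side 370,200). The purple look-alikes are at top (350,117) and (248,280), and I'll leave those alone. The strap is open, running from the post (310,215) to its end (332,145), with pot (259,173), bowl (403,161) and jar (432,243). Next I'll compute positions.

```bash
cat > h.py <<'E'
import numpy as np,cv2
from rig import bot,capture,recognise,place_of
def ray(c,xy):
    R=cv2.Rodrigues(np.array(c["rvec"],float))[0];t=np.array(c["tvec"],float).reshape(3)
    d=R.T@np.array([(xy[0]-c["cx"])/c["fx"],(xy[1]-c["cy"])/c["fy"],1]);return -R.T@t,d
def onz(c,xy,z):
    o,d=ray(c,xy);return o+d*(z-o[2])/d[2]
def proj(c,P):
    return cv2.projectPoints(np.array(P,float).reshape(-1,3),np.array(c["rvec"],float),np.array(c["tvec"],float),np.array([[c["fx"],0,c["cx"]],[0,c["fy"],c["cy"]],[0,0,1.]]),None)[0].reshape(-1,2)
E
python3 - <<'E'
from h import *
for n in ["top","side"]:
    c=capture(n)
    for t,z in [("post_axis",.142),("strap_end",.142),("lever_pivot",.158),("lever_pad",.23),("mould_top",.06),("bowl",0),("tool_pot",0),("jar",0)]:
        for d in place_of(n,t)[:3]: print(n,t,round(d["p"],2),np.round(d["xy"],1),np.round(onz(c,d["xy"],z),3))
    im=c["image"]
    u0,v0,w,h=(230,100,220,180) if n=="top" else (230,110,230,190)
    cv2.imwrite(f"pics/{n}crop.png",cv2.resize(im[v0:v0+h,u0:u0+w],None,fx=3.4,fy=3.1,interpolation=cv2.INTER_CUBIC))
c=capture("top")
for p in [(299,181),(396,196),(386,264),(286,247)]: print(onz(c,p,.018).round(3))
E
```

```text
top post_axis 0.7 [309.8 208.1] [0.494 0.036 0.142]
top post_axis 0.41 [396.6 163.3] [ 0.6   -0.176  0.142]
top strap_end 0.93 [333.  140.6] [ 0.658 -0.023  0.142]
top lever_pivot 0.6 [324.7 178.4] [ 0.563 -0.     0.158]
top lever_pad 0.7 [312.3 193. ] [0.521 0.03  0.23 ]
top mould_top 0.83 [341.8 219.1] [ 0.471 -0.046  0.06 ]
top mould_top 0.81 [351.4 122.4] [ 0.726 -0.078  0.06 ]
top bowl 0.86 [398.6 162.5] [ 0.628 -0.213  0.   ]
top tool_pot 0.9 [265.3 175.4] [0.597 0.157 0.   ]
top jar 0.57 [425.3 243.9] [ 0.402 -0.277  0.   ]
side post_axis 0.62 [342.2 201.2] [0.485 0.029 0.142]
side post_axis 0.33 [313.6 171.1] [ 0.575 -0.004  0.142]
side strap_end 0.81 [290.1 149.3] [ 0.654 -0.027  0.142]
side lever_pivot 0.58 [311.7 166.8] [0.576 0.002 0.158]
side lever_pad 0.83 [328.6 159.4] [0.518 0.029 0.23 ]
side lever_pad 0.73 [346.4 156.3] [0.498 0.004 0.23 ]
side mould_top 0.97 [366.3 211.1] [ 0.464 -0.038  0.06 ]
side mould_top 0.9 [360.9 361.2] [0.315 0.226 0.06 ]
side mould_top 0.86 [276.  166.1] [ 0.706 -0.031  0.06 ]
side bowl 0.89 [348.4 153.7] [ 0.624 -0.224  0.   ]
side tool_pot 0.91 [263.3 261. ] [ 0.589  0.156 -0.   ]
side jar 0.62 [428.6 176. ] [ 0.415 -0.272  0.   ]
side jar 0.22 [349.2 153.3] [ 0.623 -0.226  0.   ]
[0.578 0.064 0.018]
[ 0.533 -0.198  0.018]
[ 0.351 -0.165  0.018]
[0.401 0.101 0.018]
```

View pics/topcrop.png

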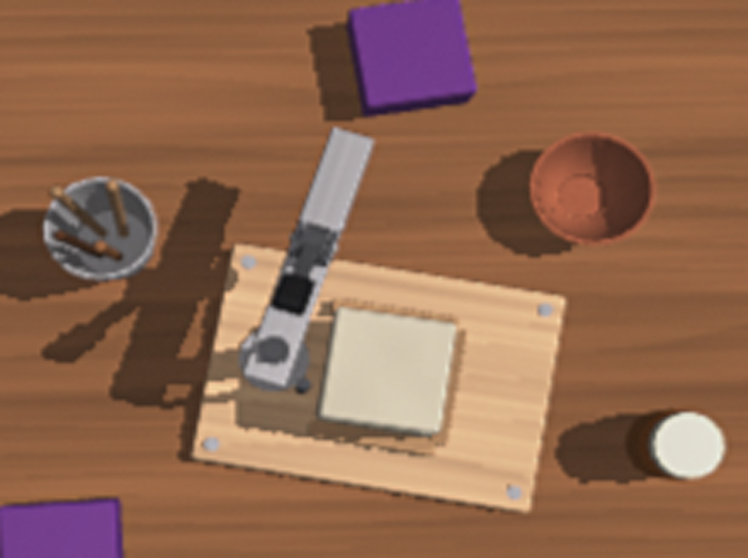

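View pics/sidecrop.png

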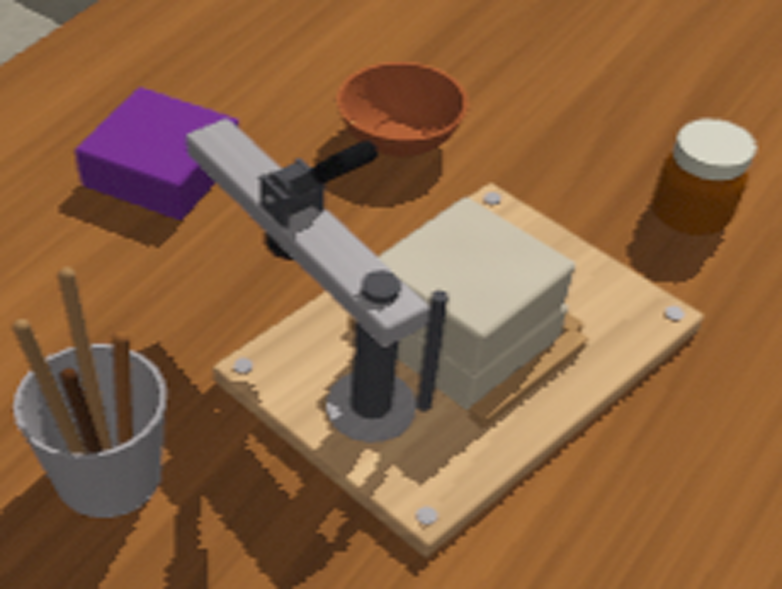

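```bash
cat >> h.py <<'E'
C=np.array([.466,-.050]);YAW=np.radians(-10.5)
def bw(x,y,z,C=C,yaw=YAW):
    return [C[0]+x*np.cos(yaw)-y*np.sin(yaw),C[1]+x*np.sin(yaw)+y*np.cos(yaw),z]
P=np.array(bw(0,.085,0))[:2]
def sw(q,r,n,z): # r along strap, n = CCW normal
    a=YAW-q; return [P[0]+r*np.cos(a)-n*np.sin(a),P[1]+r*np.sin(a)+n*np.cos(a),z]
def lever(q,l):
    f=1.0472-l; return [sw(q,.085,0,.158),sw(q,.085-.080*np.cos(f)+.006*np.sin(f),0,.158+.080*np.sin(f)+.006*np.cos(f))]
def overlay(n,q,l,out,crop):
    c=capture(n);im=cv2.resize(c["image"],None,fx=3,fy=3,interpolation=cv2.INTER_CUBIC)
    def pl(pts,col,cl=True):
        p=proj(c,pts)*3+1; cv2.polylines(im,[p.round().astype(int)],cl,col,1)
    for z in (.018,): pl([bw(sx*.095,sy*.135,z) for sx,sy in((1,1),(1,-1),(-1,-1),(-1,1))],(0,255,0))
    pl([bw(sx*.045,sy*.045,.102) for sx,sy in((1,1),(1,-1),(-1,-1),(-1,1))],(255,255,0))
    for z in (.142,): pl([sw(q,r,w,z) for r,w in((0,.016),(.18,.016),(.18,-.016),(0,-.016))],(0,0,255))
    pl([bw(-.0215,.06,.018),bw(-.0215,.06,.136)],(255,0,255))
    pl(lever(q,l),(0,255,255)); pl([bw(.013*np.cos(t),.085+.013*np.sin(t),.149) for t in np.arange(0,6.28,.5)],(255,0,0))
    u,v,w,h=crop; cv2.imwrite(out,im[3*v:3*(v+h),3*u:3*(u+w)])
E
python3 - <<'E'
from h import *
overlay("top",.15,0,"pics/ot.png",(250,110,200,170))
overlay("side",.15,0,"pics/os.png",(250,110,200,190))
print(P)
E
```

```text
[0.48149002 0.03357667]
```

View pics/ot.png

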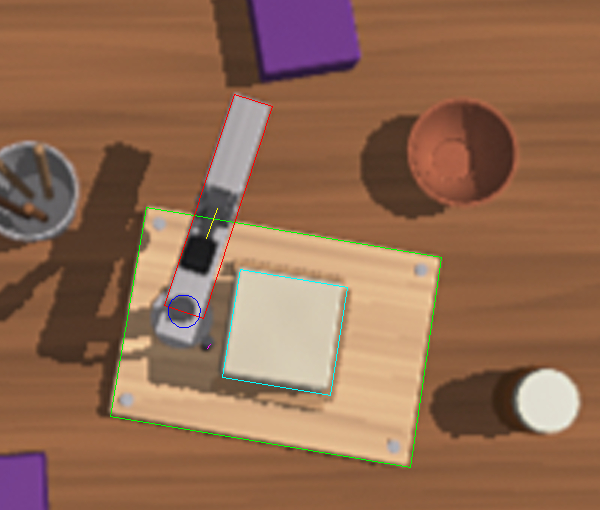

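View pics/os.png

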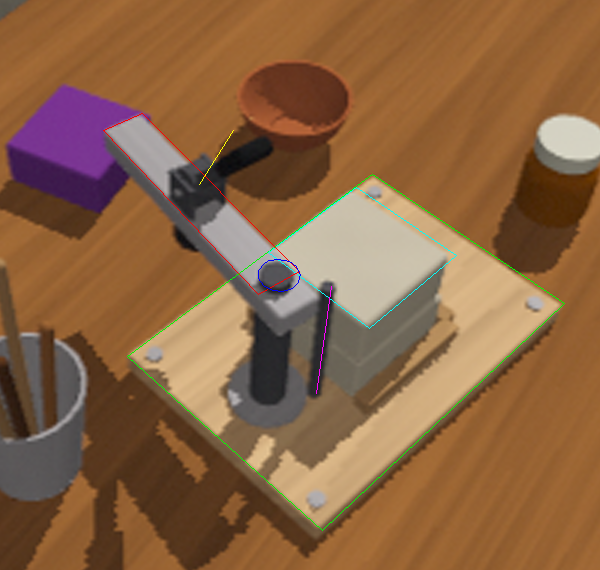

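The model fits the board, mould, strap and nut well, with the strap at about 0.15 rad. The real lever (side overlay ~(245,155)) lies lower than drawn, so I'll estimate its angle.

```bash
python3 - <<'E'
from h import *
for n,(u,v) in (("top",(250,110)),("side",(250,110))):
    c=capture(n)
    for l in (0,.1,.2,.3,.4): print(n,l,((proj(c,lever(.15,l))-[u,v])*3+1).round())
# start target
for q in (.15,):
    T=np.array(sw(q,.165,.055,.30)); s=bot.read_state(); print(T,s["time_s"]); print("tool shift mm",s["tcp_rot"].T@(T-s["position"])*1e3)
E
```

```text
top 0 [[217. 208.]
 [206. 238.]]
top 0.1 [[217. 208.]
 [203. 248.]]
top 0.2 [[217. 208.]
 [200. 257.]]
top 0.3 [[217. 208.]
 [197. 266.]]
top 0.4 [[217. 208.]
 [194. 274.]]
side 0 [[199. 184.]
 [233. 130.]]
side 0.1 [[199. 184.]
 [240. 142.]]
side 0.2 [[199. 184.]
 [247. 154.]]
side 0.3 [[199. 184.]
 [253. 167.]]
side 0.4 [[199. 184.]
 [258. 179.]]
[0.65540377 0.031575   0.3       ] 2.8
tool shift mm [-436.9178347  -628.59604475  -77.42726   ]
```

Emit:
send_rows --motion '[[[0,0,-30],0],[[0,0,-30],0],[[0,0,-20],0],[[-20,-30,0],0],[[-20,-30,0],0]]' --gripper 1

```text
time_s: 3.22
position: [0.2478, -0.536, 0.304]
tcp_rot: [[0.324, -0.946, -0.002], [-0.946, -0.324, -0.0], [-0.0, 0.002, -1.0]]
force: [1.0, 0.3, 0.3]
opening: 0.708
```

Emit:
send_rows --motion '[[[-23,-33,0],0],[[-23,-33,0],0],[[-23,-33,0],0],[[-23,-33,0],0],[[-23,-33,0],0]]'

```text
time_s: 3.63
position: [0.3697, -0.3705, 0.3055]
tcp_rot: [[0.317, -0.948, 0.001], [-0.948, -0.317, -0.007], [0.007, 0.001, -1.0]]
force: [0.4, -0.2, -0.6]
opening: 0.328
```

Emit:
send_rows --motion '[[[-23,-33,0],0],[[-23,-33,0],0],[[-23,-33,0],0],[[-23,-33,0],0],[[-23,-33,0],0]]'

```text
time_s: 4.05
position: [0.4926, -0.202, 0.3058]
tcp_rot: [[0.316, -0.949, 0.004], [-0.949, -0.316, -0.009], [0.01, -0.001, -1.0]]
force: [0.7, -1.3, 0.2]
opening: 0.021
```

Emit:
send_rows --motion '[[[-22,-30,0],0],[[-22,-30,0],0],[[-22,-30,0],0],[[-22,-30,0],0],[[-22,-30,0],0]]'

```text
time_s: 4.47
position: [0.6046, -0.0405, 0.306]
tcp_rot: [[0.317, -0.948, 0.006], [-0.948, -0.317, -0.011], [0.012, -0.002, -1.0]]
force: [-0.5, -1.0, -0.2]
opening: 0.002
```

Emit:
send_rows --motion '[[[-22,-30,0],0],[[-22,-30,0],0],[[-8,-11,0],0],[[0,0,0],-0.12],[[0,0,0],-0.12]]'

```text
time_s: 4.88
position: [0.6615, 0.0453, 0.3046]
tcp_rot: [[0.548, -0.836, 0.009], [-0.836, -0.548, -0.007], [0.011, -0.004, -1.0]]
force: [-0.1, -0.1, -0.0]
opening: 0.007
```

Emit:
send_rows --motion '[[[0,0,0],-0.12],[[0,0,0],-0.12],[[0,0,0],-0.12],[[0,0,0],-0.12],[[0,0,0],-0.12]]'

```text
time_s: 5.3
position: [0.6616, 0.048, 0.3033]
tcp_rot: [[0.933, -0.359, 0.008], [-0.359, -0.933, -0.007], [0.01, 0.004, -1.0]]
force: [0.4, 0.7, -0.3]
opening: 0.005
```

Emit:
send_rows --motion '[[[0,0,0],-0.12],[[0,0,0],-0.12],[[0,0,0],-0.12],[[0,0,0],-0.12],[[0,0,0],-0.12]]'

```text
time_s: 5.72
position: [0.6611, 0.0484, 0.3027]
tcp_rot: [[0.967, 0.255, 0.006], [0.255, -0.967, -0.007], [0.004, 0.008, -1.0]]
force: [0.0, -0.1, 0.2]
opening: 0.001
```

Emit:
send_rows --motion '[[[0,0,0],-0.12],[[0,0,0],-0.12],[[0,0,0],-0.12],[[0,0,0],-0.12],[[0,0,0],-0.12]]'

```text
time_s: 6.13
position: [0.6606, 0.0484, 0.3022]
tcp_rot: [[0.635, 0.772, 0.005], [0.772, -0.635, -0.007], [-0.002, 0.008, -1.0]]
force: [-0.6, 0.3, 0.0]
opening: 0.007
```

```bash
cat > st.py <<'E'
from h import *
import sys
def st(T=None,ang=None):
    s=bot.read_state();R=s["tcp_rot"]
    print(s["time_s"],s["position"].round(4),"xang",np.degrees(np.arctan2(R[1,0],R[0,0])).round(1),"tilt",R[:,2].round(3),"F",s["force"].round(1),"j",s["joint_positions"].round(1),s["opening"])
    if T is not None: print("shift",(R.T@(np.array(T)-s["position"])*1e3).round(1))
    a=YAW; d=s["position"][:2]-P; al=np.arctan2(d[1],d[0]); print("r",np.linalg.norm(d).round(4),"q of tcp",(YAW-al).round(3))
E
python3 - <<'E'
from st import *
st(sw(.15,.165,.055,.125))
E
```

```text
6.1333 [0.6606 0.0484 0.3022] xang 50.6 tilt [ 0.005 -0.007 -1.   ] F [-0.6  0.3  0. ] j [ -5.3  29.1  70.9  -0.4  79.7 -55.8] 0.006804696443860602
shift [-16.    5.3 177.3]
r 0.1797 q of tcp -0.266
```

Emit:
send_rows --motion '[[[0,0,0],-0.12],[[0,0,0],-0.12],[[0,0,0],-0.12],[[0,0,30],0],[[0,0,30],0]]'

```text
time_s: 6.55
position: [0.6658, 0.0478, 0.2488]
tcp_rot: [[0.303, 0.953, 0.022], [0.953, -0.303, -0.008], [-0.001, 0.023, -1.0]]
force: [-0.0, -0.0, -1.2]
opening: 0.003
```

Emit:
send_rows --motion '[[[0,0,30],0],[[0,0,25],0],[[0,0,25],0],[[0,0,10],0],[[0,0,0],0]]'

```text
time_s: 6.97
position: [0.665, 0.0472, 0.1504]
tcp_rot: [[0.303, 0.953, 0.015], [0.953, -0.303, -0.007], [-0.002, 0.016, -1.0]]
force: [-0.8, -0.1, 0.3]
opening: 0.003
```

```bash
python3 - <<'E'
from st import *
st(sw(.15,.165,.055,.125))
for n in ("top","side"): overlay(n,.15,.2,f"pics/a{n}.png",(230,90,220,190))
E
```

```text
6.9667 [0.665  0.0472 0.1504] xang 72.3 tilt [ 0.015 -0.007 -1.   ] F [-0.8 -0.1  0.3] j [ -5.4  37.7  80.1  -0.4  61.3 -77.5] 0.0027116259647736274
shift [-17.8  -4.8  25.4]
r 0.184 q of tcp -0.258
```

View pics/atop.png

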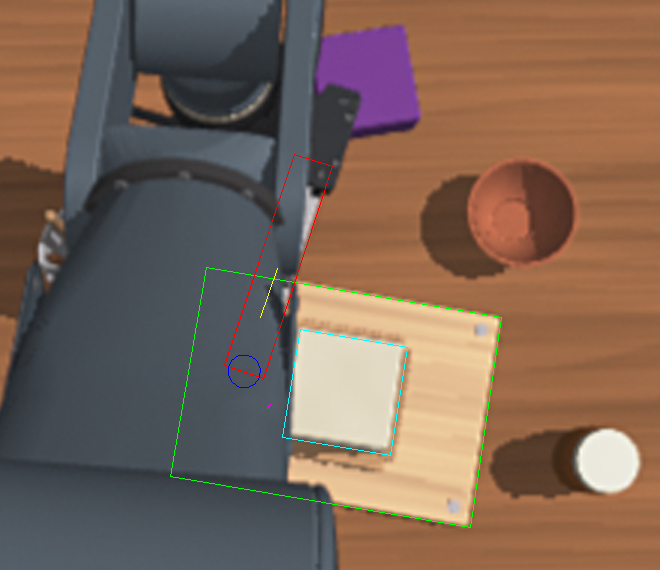

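View pics/aside.png

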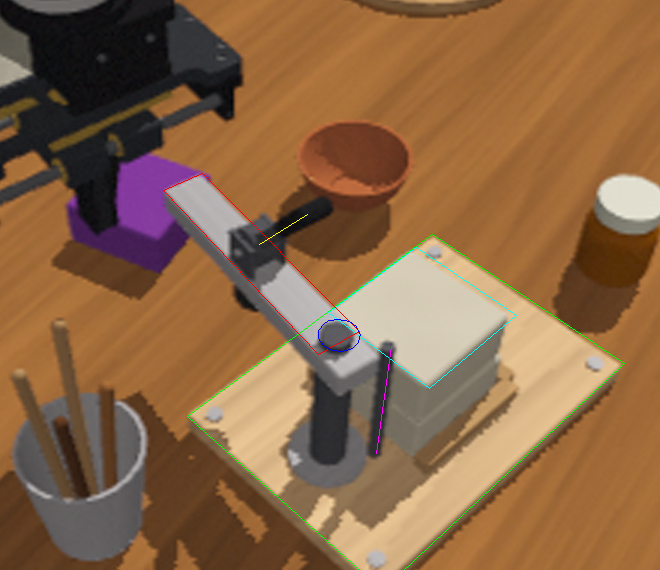

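Emit:
send_rows --motion '[[[0,-2,12],0],[[-2,-2,12],0],[[-8,0,3],0.0],[[-8,0,0],0.02],[[-5,0,0],0]]'

```text
time_s: 7.48
position: [0.6612, 0.0257, 0.1318]
tcp_rot: [[0.322, 0.946, 0.035], [0.947, -0.322, -0.009], [0.003, 0.036, -0.999]]
force: [-1.0, 0.6, 0.5]
opening: 0.003
```

```bash
python3 - <<'E'
from st import *
st(sw(.15,.165,.031,.124))
E
```

```text
7.4833 [0.6612 0.0257 0.1318] xang 71.2 tilt [ 0.035 -0.009 -0.999] F [-1.   0.6  0.5] j [ -7.3  38.2  82.6  -0.3  57.1 -78.4] 0.0030408494719831405
shift [-20.3  -7.8   7.5]
r 0.1799 q of tcp -0.139
```

Emit:
send_rows --motion '[[[-6,-2,3],0],[[-6,-2,3],0],[[-6,-2,1],0],[[-6,0,0],0.02],[[-8,0,0],0.04]]'

```text
time_s: 7.9
position: [0.6464, -0.006, 0.1271]
tcp_rot: [[0.383, 0.923, 0.043], [0.924, -0.383, -0.009], [0.008, 0.043, -0.999]]
force: [2.1, 1.3, 0.5]
opening: 0.002
```

```bash
python3 - <<'E'
from st import *
st(sw(.15,.165,.031,.124))
E
```

```text
7.9 [ 0.6464 -0.006   0.1271] xang 67.5 tilt [ 0.043 -0.009 -0.999] F [2.1 1.3 0.5] j [-10.4  37.4  85.6  -0.1  54.5 -77.9] 0.0015189557976052741
shift [14.2 -4.8  3. ]
r 0.1696 q of tcp 0.052
```

Emit:
send_rows --motion '[[[-13,2,0],0.08],[[-13,2,0],0.08],[[-13,2,0],0.08],[[-13,2,0],0.08],[[-13,2,0],0.08]]'

```text
time_s: 8.32
position: [0.6196, -0.0652, 0.1272]
tcp_rot: [[0.729, 0.683, 0.046], [0.684, -0.729, -0.001], [0.032, 0.032, -0.999]]
force: [0.1, 2.0, 0.2]
opening: 0.006
```

```bash
python3 - <<'E'
from st import *
st()
E
```

```text
8.3167 [ 0.6196 -0.0652  0.1272] xang 43.2 tilt [ 0.046 -0.001 -0.999] F [0.1 2.  0.2] j [-16.6  35.8  89.3   0.9  52.4 -60.3] 0.005606421261874646
r 0.1698 q of tcp 0.437
```

Emit:
send_rows --motion '[[[-13,2,0],0.08],[[-13,2,0],0.08],[[-13,2,0],0.08],[[-13,2,0],0.08],[[-13,2,0],0.08]]'

```text
time_s: 8.73
position: [0.572, -0.1108, 0.127]
tcp_rot: [[0.946, 0.319, 0.055], [0.319, -0.948, 0.002], [0.053, 0.016, -0.998]]
force: [0.9, 2.5, 0.9]
opening: 0.01
```

```bash
python3 - <<'E'
from st import *
st()
overlay("side",.98,.2,f"pics/b.png",(230,90,220,190))
E
```

```text
8.7333 [ 0.572  -0.1108  0.127 ] xang 18.6 tilt [ 0.055  0.002 -0.998] F [0.9 2.5 0.9] j [-22.7  33.2  95.7   1.8  48.3 -42.4] 0.009956869342194185
r 0.1705 q of tcp 0.828
```

View pics/b.png

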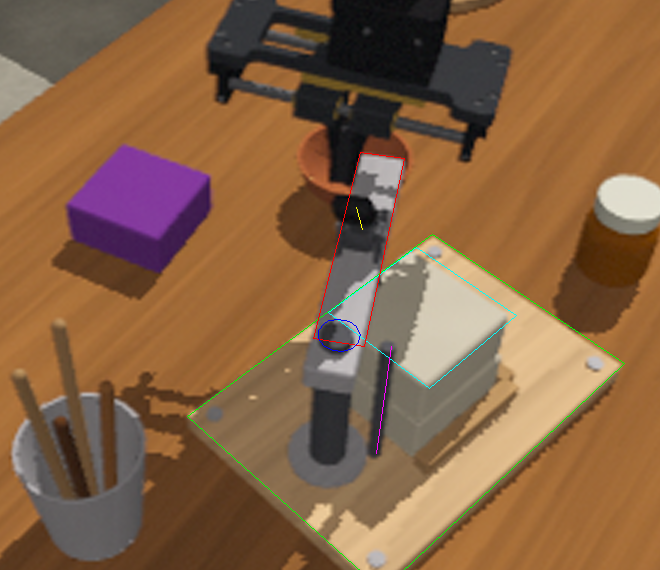

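Emit:
send_rows --motion '[[[-13,2,0],0.08],[[-13,2,0],0.08],[[-13,2,0],0.08],[[-13,2,0],0.08],[[-10,1,0],0.06]]'

```text
time_s: 9.2
position: [0.5156, -0.1338, 0.1265]
tcp_rot: [[0.995, -0.073, 0.068], [-0.073, -0.997, -0.002], [0.068, -0.003, -0.998]]
force: [2.4, -0.3, 0.9]
opening: 0.005
```

```bash
python3 - <<'E'
from st import *
st()
overlay("side",1.35,.2,f"pics/b2.png",(230,90,220,190))
E
```

```text
9.2 [ 0.5156 -0.1338  0.1265] xang -4.2 tilt [ 0.068 -0.002 -0.998] F [ 2.4 -0.3  0.9] j [-27.6  30.  103.4   2.5  43.1 -25.1] 0.005343178274363612
r 0.1708 q of tcp 1.187
```

View pics/b2.png

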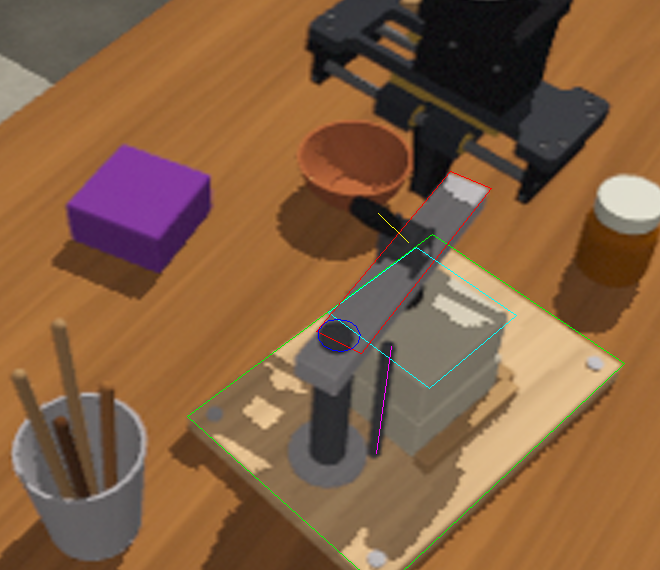

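Emit:
send_rows --motion '[[[-8,1,0],0.04],[[-7,1,0],0.04],[[-6,1,0],0.03],[[-5,0,0],0.0],[[-4,0,0],0]]'

```text
time_s: 9.67
position: [0.4888, -0.1357, 0.1265]
tcp_rot: [[0.98, -0.181, 0.078], [-0.181, -0.983, -0.008], [0.079, -0.006, -0.997]]
force: [2.1, -0.8, 0.4]
opening: 0.009
```

```bash
python3 - <<'E'
from st import *
st()
E
```

```text
9.6667 [ 0.4888 -0.1357  0.1265] xang -10.5 tilt [ 0.078 -0.008 -0.997] F [ 2.1 -0.8  0.4] j [-29.3  28.4 107.4   2.8  40.  -20.9] 0.009451161814077916
r 0.1695 q of tcp 1.344
```

Emit:
send_rows --motion '[[[-3,0,0],0],[[-3,0,0],0],[[-3,0,0],0],[[-2,0,0],0],[[-2,0,0],0]]'

```text
time_s: 10.08
position: [0.4774, -0.135, 0.1263]
tcp_rot: [[0.981, -0.177, 0.083], [-0.177, -0.984, -0.012], [0.084, -0.003, -0.996]]
force: [2.7, -1.5, 1.0]
opening: 0.002
```

```bash
python3 - <<'E'
from st import *
st()
overlay("side",1.571,.2,f"pics/c.png",(230,90,220,190))
E
```

```text
10.0833 [ 0.4774 -0.135   0.1263] xang -10.2 tilt [ 0.083 -0.012 -0.996] F [ 2.7 -1.5  1. ] j [-29.9  27.7 109.2   2.9  38.6 -21.8] 0.0024081892012113655
r 0.1686 q of tcp 1.412
```

View pics/c.png

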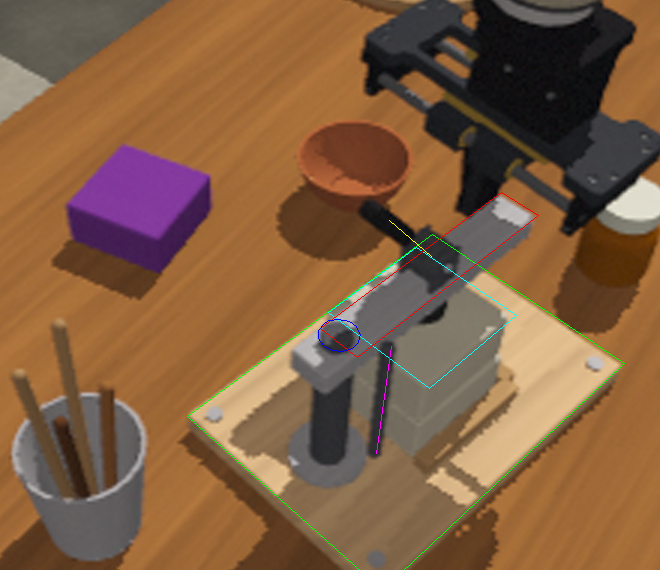

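Emit:
send_rows --motion '[[[-2,0,0],0],[[-2,0,0],0],[[-2,0,0],0],[[-2,0,0],0],[[-2,0,0],0]]'

```text
time_s: 10.55
position: [0.4766, -0.1349, 0.1265]
tcp_rot: [[0.978, -0.183, 0.104], [-0.183, -0.983, -0.016], [0.105, -0.003, -0.994]]
force: [6.8, 0.0, -1.8]
opening: 0.006
```

Emit:
send_rows --motion '[[[6,0,0],0],[[12,0,0],0],[[12,0,0],0],[[10,0,-20],0],[[0,0,-30],0]]'

```text
time_s: 10.97
position: [0.5029, -0.1358, 0.1737]
tcp_rot: [[0.98, -0.183, 0.076], [-0.184, -0.983, -0.0], [0.075, -0.014, -0.997]]
force: [-0.1, -0.1, 1.8]
opening: 0.008
```

Emit:
send_rows --motion '[[[0,0,-30],0],[[0,0,-30],0],[[0,0,-30],0],[[0,0,-20],0],[[0,0,0],0]]'

```text
time_s: 11.38
position: [0.49, -0.1322, 0.2887]
tcp_rot: [[0.982, -0.181, 0.062], [-0.182, -0.983, 0.007], [0.06, -0.018, -0.998]]
force: [0.7, 0.0, -0.1]
opening: 0.007
```

```bash
python3 - <<'E'
from st import *
st()
overlay("side",1.571,.2,f"pics/d.png",(230,90,220,190))
overlay("top",1.571,.2,f"pics/dt.png",(230,90,220,190))
E
```

```text
11.3833 [ 0.49   -0.1322  0.2887] xang -10.5 tilt [ 0.062  0.007 -0.998] F [ 0.7  0.  -0.1] j [-29.   15.1  96.1   2.3  65.9 -19.4] 0.006838134708239957
r 0.166 q of tcp 1.336
```

View pics/d.png

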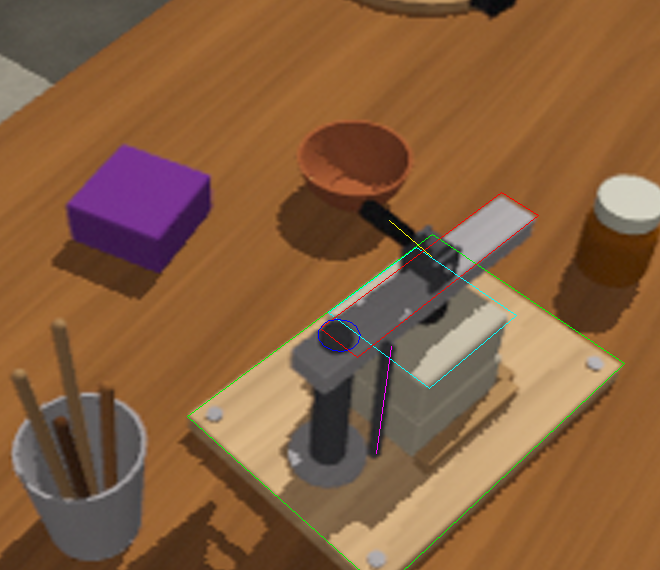

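View pics/dt.png

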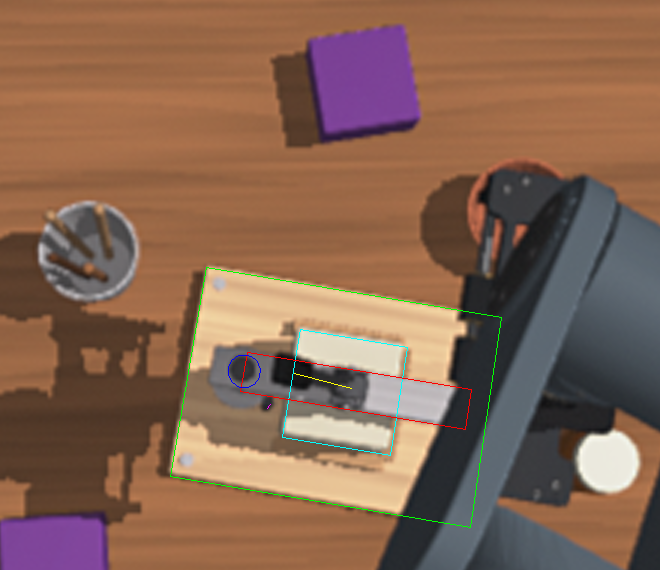

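```bash
python3 - <<'E'
from st import *
st(sw(1.571,.060,.004,.250))
E
```

```text
11.4833 [ 0.4885 -0.1314  0.2853] xang -10.5 tilt [ 0.057  0.01  -0.998] F [ 0.8  0.  -0.1] j [-29.   15.3  96.4   2.3  65.7 -19.4] 0.00538764340121431
shift [ -34.9 -100.3   35.5]
r 0.1652 q of tcp 1.345
```

Emit:
send_rows --motion '[[[-8,-20,0],0],[[-8,-22,0],0],[[-8,-22,0],0],[[-8,-20,10],0],[[-3,-14,10],0]]'

```text
time_s: 11.9
position: [0.4669, -0.0258, 0.2569]
tcp_rot: [[0.981, -0.188, 0.039], [-0.189, -0.982, 0.016], [0.035, -0.023, -0.999]]
force: [-0.2, -1.4, -1.1]
opening: 0.005
```

```bash
python3 - <<'E'
from st import *
st(sw(1.571,.056,.004,.222))
overlay("side",1.571,.2,f"pics/e.png",(230,90,220,190))
E
```

```text
11.9 [ 0.4669 -0.0258  0.2569] xang -10.9 tilt [ 0.039  0.016 -0.999] F [-0.2 -1.4 -1.1] j [-17.9  14.5 102.9   1.8  60.8  -7.9] 0.005116516097304775
shift [ 6.2 -4.3 35.2]
r 0.0611 q of tcp 1.628
```

View pics/e.png

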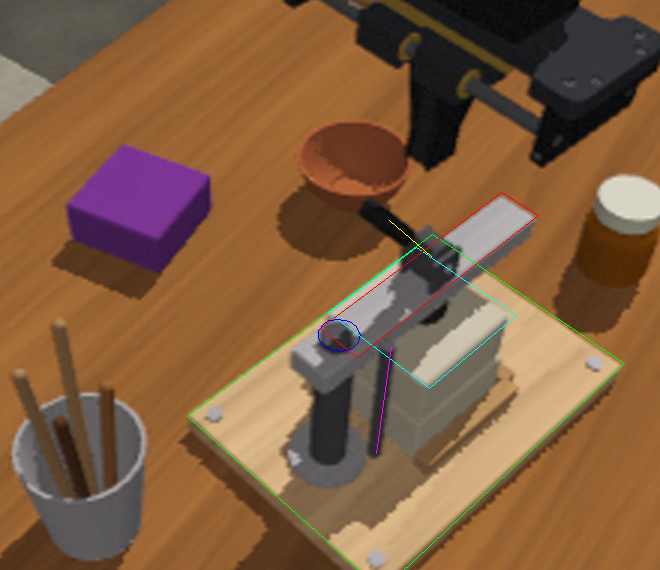

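Emit:
send_rows --motion '[[[2,0,8],0],[[2,0,8],0],[[2,-2,8],0],[[0,-3,6],0],[[0,-4,4],0]]'

```text
time_s: 12.37
position: [0.4716, -0.0152, 0.2139]
tcp_rot: [[0.982, -0.187, 0.023], [-0.187, -0.982, 0.02], [0.018, -0.024, -1.0]]
force: [-2.3, -1.6, 9.3]
opening: 0.005
```

```bash
python3 - <<'E'
from st import *
st(sw(1.571,.046,.004,.222))
E
```

```text
12.3667 [ 0.4716 -0.0152  0.2139] xang -10.8 tilt [ 0.023  0.02  -1.   ] F [-2.3 -1.6  9.3] j [-16.4  18.7 104.9   1.8  55.5  -6.7] 0.0046100406348818235
shift [ 4.9 -4.  -7.9]
r 0.0498 q of tcp 1.587
```

Emit:
send_rows --motion '[[[1,-6,3],0],[[1,-6,4],0],[[1,-6,5],0],[[0,-5,6],0],[[0,-4,6],0]]'

```text
time_s: 12.78
position: [0.4756, 0.0053, 0.1885]
tcp_rot: [[0.983, -0.186, 0.007], [-0.186, -0.982, 0.01], [0.005, -0.011, -1.0]]
force: [-2.9, -2.2, 6.3]
opening: 0.006
```

```bash
python3 - <<'E'
from st import *
st(sw(1.571,.015,.004,.164))
overlay("side",1.571,.6,f"pics/f.png",(230,90,220,190))
E
```

```text
12.7833 [0.4756 0.0053 0.1885] xang -10.7 tilt [ 0.007  0.01  -1.   ] F [-2.9 -2.2  6.3] j [-13.3  21.6 105.5   0.8  52.7  -3.1] 0.005735819853070037
shift [  4.5 -13.6  24.7]
r 0.0289 q of tcp 1.593
```

View pics/f.png

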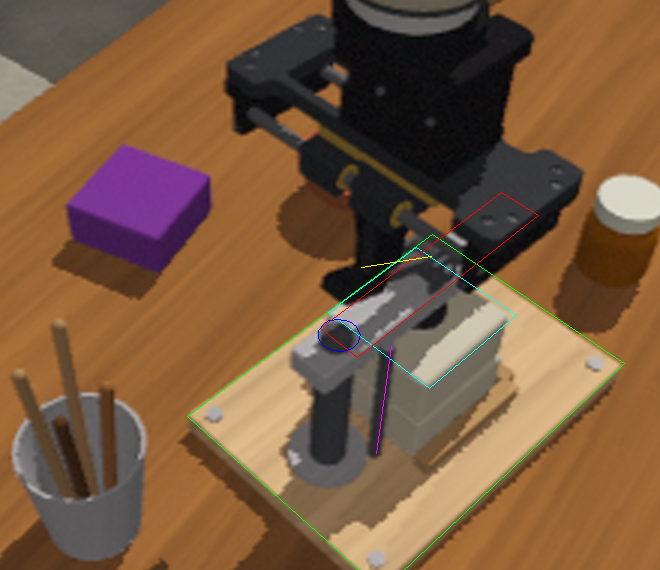

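Emit:
send_rows --motion '[[[0,-4,6],0],[[0,-3,7],0],[[0,-3,7],0],[[0,-2,6],0],[[0,-1,5],0]]'

```text
time_s: 13.25
position: [0.4774, 0.012, 0.163]
tcp_rot: [[0.983, -0.182, 0.002], [-0.182, -0.983, -0.002], [0.002, 0.001, -1.0]]
force: [-19.7, 1.1, 80.7]
opening: 0.006
```

```bash
python3 - <<'E'
from st import *
st(sw(1.571,.015,.00,.164))
E
```

```text
13.25 [0.4774 0.012  0.163 ] xang -10.5 tilt [ 0.002 -0.002 -1.   ] F [-19.7   1.1  80.7] j [-1.190e+01  2.420e+01  1.065e+02 -1.000e-01  4.920e+01 -1.400e+00] 0.006348485377838282
shift [ 0.1 -6.9 -1. ]
r 0.0219 q of tcp 1.576
```

Emit:
send_rows --motion '[[[0,0,0],0],[[0,0,0],0],[[0,0,0],0],[[0,0,-1],0],[[0,0,-1],0]]'

```text
time_s: 13.67
position: [0.4796, 0.0104, 0.1689]
tcp_rot: [[0.983, -0.185, 0.008], [-0.185, -0.983, -0.003], [0.008, 0.001, -1.0]]
force: [-0.4, 0.4, 0.5]
opening: 0.005
```

```bash
python3 - <<'E'
from st import *
st(sw(1.571,.015,.00,.164))
overlay("side",1.571,1.03,f"pics/g.png",(230,90,220,190))
E
```

```text
13.6667 [0.4796 0.0104 0.1689] xang -10.7 tilt [ 0.008 -0.003 -1.   ] F [-0.4  0.4  0.5] j [-1.210e+01  2.370e+01  1.061e+02 -1.000e-01  4.970e+01 -1.400e+00] 0.005490600042587041
shift [-2.5 -8.1  4.8]
r 0.0232 q of tcp 1.467
```

View pics/g.png

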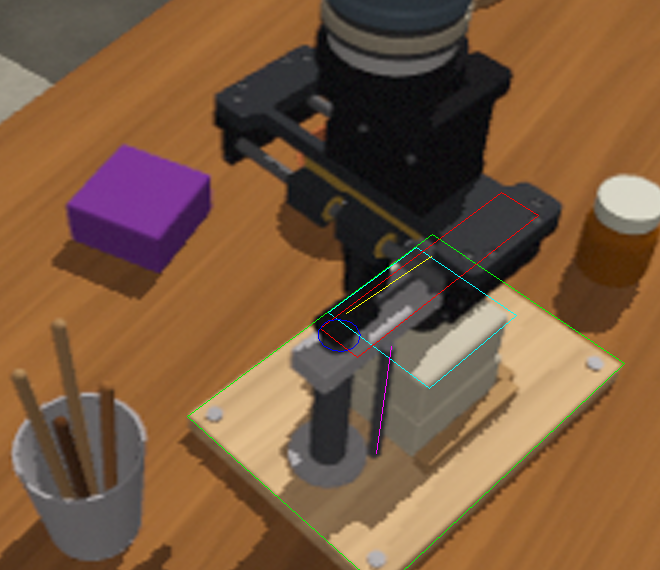

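Force is released. I'll raise the arm clear and look.

Emit:
send_rows --motion '[[[0,0,-20],0],[[0,0,-30],0],[[0,0,-30],0],[[0,0,-30],0],[[0,20,-20],0]]'

```text
time_s: 14.13
position: [0.4707, -0.0064, 0.2951]
tcp_rot: [[0.983, -0.184, -0.014], [-0.184, -0.983, 0.004], [-0.015, -0.001, -1.0]]
force: [0.8, -0.2, 0.2]
opening: 0.003
```

Emit:
send_rows --motion '[[[30,20,0],0],[[30,20,0],0],[[30,20,0],0],[[30,20,0],0],[[30,10,0],0]]'

```text
time_s: 14.55
position: [0.6022, -0.125, 0.2977]
tcp_rot: [[0.984, -0.18, -0.011], [-0.18, -0.984, 0.003], [-0.012, -0.001, -1.0]]
force: [0.6, 0.4, -0.3]
opening: 0.004
```

```bash
python3 - <<'E'
from st import *
st()
overlay("side",1.571,1.03,f"pics/h.png",(230,90,220,190))
overlay("top",1.571,1.03,f"pics/ht.png",(230,90,220,190))
for n in("side","top"):
    c=capture(n); cv2.imwrite(f"pics/h{n}raw.png",cv2.resize(c["image"][150:260,280:400],None,fx=5,fy=5,interpolation=cv2.INTER_CUBIC))
    for t,z in [("strap_end",.142),("lever_pad",.164),("mould_top",.06),("bowl",0),("tool_pot",0),("jar",0)]:
        for d in place_of(n,t)[:2]: print(n,t,round(d["p"],2),np.round(onz(c,d["xy"],z),3))
print(sw(1.571,.18,0,.142),sw(1.571,.005,0,.164))
E
```

```text
14.55 [ 0.6022 -0.125   0.2977] xang -10.4 tilt [-0.011  0.003 -1.   ] F [ 0.6  0.4 -0.3] j [-22.1  25.6  77.8  -0.1  77.3 -11.7] 0.0036736615973029124
r 0.1994 q of tcp 0.737
side strap_end 0.68 [ 0.451 -0.142  0.142]
side strap_end 0.32 [ 0.455 -0.013  0.142]
side lever_pad 0.72 [0.486 0.036 0.164]
side mould_top 0.96 [ 0.468 -0.044  0.06 ]
side mould_top 0.77 [ 0.698 -0.035  0.06 ]
side tool_pot 0.61 [0.594 0.162 0.   ]
side jar 0.6 [ 0.405 -0.265  0.   ]
top lever_pad 0.87 [0.482 0.034 0.164]
top mould_top 0.91 [0.331 0.185 0.06 ]
top mould_top 0.89 [ 0.471 -0.05   0.06 ]
top tool_pot 0.77 [0.589 0.161 0.   ]
[np.float64(0.44865157847674014), np.float64(-0.14340253157884822), 0.142] [np.float64(0.4805778407448856), np.float64(0.02866057828955324), 0.164]
```

View pics/h.png

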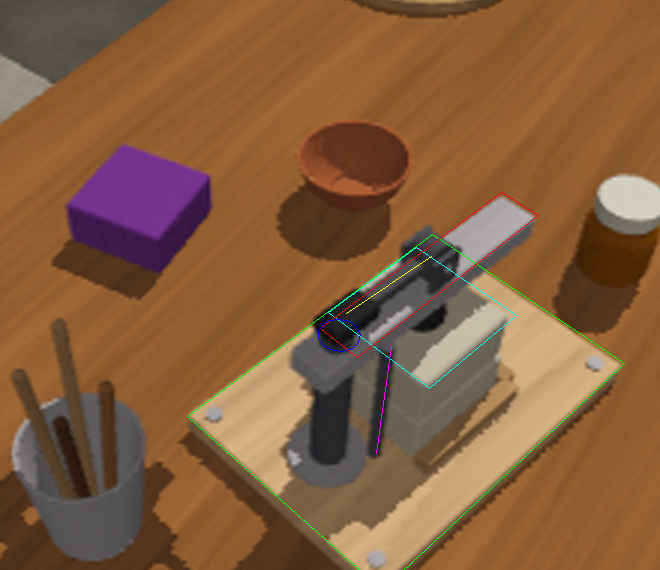

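View pics/ht.png

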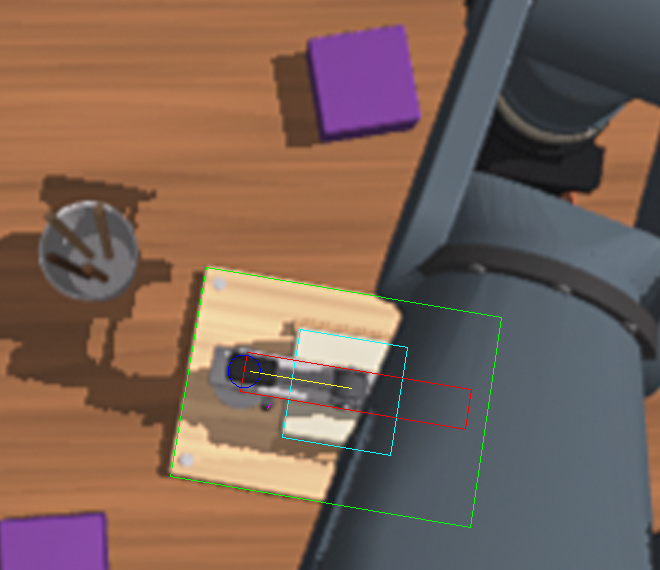

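View pics/hsideraw.png

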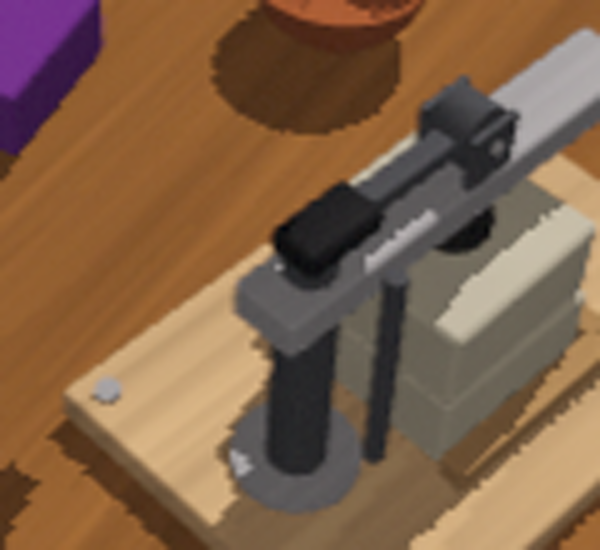

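```bash
python3 - <<'E'
from rig import bot
print(bot.hand_in())
E
```

```text
the job is handed in; nothing more can be done
None
```

The strap is home across the mould, the cam lever is down, and the job was handed in at about 14.5 s. No verdict was reported.

**What I did:**
- **Strap:** With the gripper closed, I pushed the strap round with the back of a finger. It stopped moving while the force rose from about 2.5 N to 7 N, which I took as the stop.
- **Lever:** I then pressed the lever down with the fingertips and raised the arm clear. The tip reached a height of 163 mm, against an expected 164 mm for a level lever.

**Last checks:**
- **Strap:** In the last side picture the strap matches the model of its home position. Its end measured (0.451, -0.142) m against an expected (0.449, -0.143) m.
- **Lever:** It looks level and parallel to the strap.
- **Mould:** The upper half still lies flush. It measures the same as at the start, within the few millimetres the measurement scatters.
- **Bystanders:** The pot and jar measured within about 11 mm of their starting places, roughly the network's scatter. The bowl was not re-measured; by eye it has not moved.

**Less certain:**
- **Force peak:** The lever's end stop gave a brief reading of about 81 N, with about 20 N sideways. That is under the 120 N wrist limit, but harder than I intended.
- **Foot pressure:** I could not measure the foot's force on the mould directly. I inferred it from the lever being fully down.
- **Top camera:** The arm hid the strap end, bowl and jar in the final top picture, so those were checked from the side camera only.

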